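Finished axle bracket out of the dust box

TASK

The left-hand axle bracket in the clear-fronted dust box is finished; its right-hand mirror image is not and stays on its stand. Reach through the round arm port in front of the left-hand bracket, lift it off its stand and bring it out without knocking the box, stand it on the green cutting mat and let go, since the tray's cells are too deep for that slanted hold. Then take it again from above and stand it upright in the empty cell of the tray that already holds a left-hand bracket, leaving everything else where it is.

Things in the scene. Friction and masses are not known exactly. Their poses are not given: they have to be found in the camera images.
- left_bracket_mid (a point): Left-hand bracket, bare aluminium, 70 g, on one stand in the dust box. Foot 54 (x) x 26 x 6 mm; at its -x end, nearest the robot, a lug 20 mm long, 6 thick juts out left (+y) to 33 mm from the midline. Web to grip by its flat sides: 10 mm thick (y), 36 long (x), round top (radius 18 about 28 up), 46 mm over the underside. Point: in the web over mid foot, 23 mm up; x along web within 0.1 rad of the box's x, z up.
- right_bracket_mid (a point): Right-hand bracket, exact mirror image of the left-hand one: seen from above with the lug at the end nearest you, its lug juts out to the right (-y), the left-hand one's to the left. On the other stand, where it stays. Point and axes as there.
- dust_box: Fixed bench box, 340 deep (x), 400 wide (y), 222 mm high; white lip, floor, back, else clear plastic. Origin: centre of underside, x into the box, z up. Closed but for two round ports in the 4 mm slanted front panel, which rises 30 degrees from level, from 95 mm up at x = -170 to 222 up at x = 50. Behind each port a stand, top 62 mm across, 106 mm over the table, near x = -48, y = +-90 mm.
- port_left (a point): Centre of the left (+y) round arm port, 125 mm across, on the outer face of the slanted panel; axes are the box's. The way in is along the panel's normal: ahead (+x) and down, 30 degrees from vertical. The upper part of a bracket's web, 32 mm above its underside, is about 28 mm behind the panel's outer face.
- port_right (a point): Centre of the right (-y) round arm port, the same as the left one.
- mat: Green cutting mat, fixed, 300 (x) x 220 (y) mm, 3 mm thick. Origin at the centre of its underside. The sanding block lies near the middle of its left (+y) edge and the craft knife across its robot-side half; the half away from the robot (+x) is free.
- left_tray_cell (a point): Fixed grey tray, 180 x 130 mm outside, 70 high, walls and floor 4 mm, cut by a full-height cross wall into two cells, each 84 (x) by 122 (y) mm inside. Its far (+x) cell holds a left-hand bracket; this point is at the centre of the floor (4 mm over the table) of the EMPTY near (-x) cell. x along the tray's length, away from the robot, z up. Either tray may be the nearer one.
- right_tray_cell (a point): The same in the other, identical tray, whose far cell holds a right-hand bracket.
- left_sample_mid (a point): The left-hand bracket already in its tray, same make as the one in the box, turned about half round (lug end away from the robot). Point and axes as there.
- right_sample_mid (a point): The right-hand bracket already in the other tray, turned about half round.
- sanding_block: Cork sanding block, 70 x 40 x 26 mm, on the mat. Bystander.
- wheel: Small rubber buggy wheel lying flat, 60 mm across, 22 mm high. Bystander.
- craft_knife: Craft knife with an orange handle, about 140 mm long, 10 mm high, lying on the mat. Bystander.
- glue_bottle: White glue bottle, 48 mm across, 120 mm tall, standing behind. Bystander.
- screw_jar: Glass jar with a steel lid, 60 mm across, 70 mm tall. Bystander.
- screwdriver: Red-handled screwdriver lying on the table left of the robot. Bystander.
There are look-alikes about, which are no part of the job. What is shaped like the part that bears left_bracket_mid but brown is not meant.

How it is judged:
By the outcome, as a careful person would: the job done as asked, in the order asked, and still so for the second after the job is handed in, with the robot touching nothing.
It also fails if it takes over 61 s, if anything falls off the work surface, if the arm or the gripper's body presses on something with over 40 N, if the wrist force passes 120 N, or if a joint passes its speed limit or range.

ROBOT

A 7-joint arm with a two-finger parallel gripper is mounted at the origin on the work surface. World frame = base frame: x ahead of the robot, y to its left, z up, the work surface at z = 0. Lengths are in m, angles in degrees, forces in N, time in s.
With the tool pointing down it reaches from about 0.425 to 0.875 m from the base axis. Payload 4.7 kg.
Tool frame: the origin (TCP) lies midway between the tips of the shut fingers; the grasp point (between the pads) lies 19 mm behind it; z points along the fingers, y is the line along which they close (so a half turn about z gives the same grasp; the last joint's range is limited). The gripper opens to 87 mm and grips with 3 to 60 N. Pads are 19 mm wide; open, the fingers measure 117 mm over their backs; the gripper's body (75 mm by 190 mm) begins 51 mm behind the grasp point.
Start: joints at [69.219, 18.392, -4.016, 83.108, 1.295, 78.541, -3.26], TCP at [0.239, -0.604, 0.223] pointing down, gripper open.
Joint ranges: [-163.93, 163.93], [-17.29, 119.83], [-79.2, 71.16], [3.27, 140.29], [-89.18, 269.18], [5.43, 117.66], [-154.24, 154.24]. Speed limits (degrees/s): [147.25, 147.25, 180, 180, 180, 180, 180].

INTERFACE

Orientations are given as [roll, pitch, yaw] about the fixed x, y, z axes, in that order (R = Rz(yaw) Ry(pitch) Rx(roll)).
In Python, from cell import env, viewer, boxes_of, masks_of gives the robot as it stands. The module is installed in compiled form; this text tells all that it offers.
- The arm moves only by the tool apply_moves, never from a script. Its argument "moves" is a list of rows, each a list of 7 numbers: the shift along the tool's x, y, z scaled (see below), then the turn, a rotation vector about the tool's x, y, z scaled (see below), then the opening, from 0 (shut) to 1 (fully open). A call has 1 to 20 rows; each row is the pose to reach, as a shift and turn from the pose commanded when the call began, along the tool's axes at that moment; what a row does not reach only later rows make up. The controller multiplies each number of a shift by 0.2 m and each number of a turn by 1.5 rad. A row lasts 1/10 s, in which the tool goes at most 50 mm and 8.59 degrees, less where a joint would pass 70% of its speed; a pose out of reach is approached as far as the arm can. A call with a number of a shift or a turn outside -1 to 1 is refused whole. A call with a gripper value outside its range is refused whole. The fingers move at their own pace and stop on an object; "grip_force" is the grip in N (left out, the last holds). Time passes only in rows, so rows that repeat a pose let the fingers close. It gives the time, the measured TCP pose, the force, the opening and the grip force at its end, in the units of the state.
- env.get_obs(): the state, without advancing time (a new reading comes with each control period).
- viewer.read_camera(name): name is "scene" or "top" or "wrist"; returns the picture (384x512x3 uint8, red, green, blue); there is no depth.
- viewer.get_calibration(name): a dict with "fov_y" (degrees; the focal length in pixels is half the picture's height over the tangent of half this angle, whatever the lens; pixels are square), "cx", "cy" (the principal point, pixels), "position" and "orientation" of the camera in the world. Camera axes: x right, y up, looking along -z (the intrinsics and any distortion apply to the point x, -y, -z); pixel columns grow to the right and rows downward; lengths in m; the calibration is good to about 2 mm. A picture is of the moment at which its call begins: read the wrist's pose just before it. get_calibration takes no time and is no camera call; for the wrist camera it gives the pose at the moment of the call.
- env.sign_off(): hands the job in; it is judged then, once.
Trained networks look in the newest picture that a camera, given by its name, has taken for a name from the list of things; names that differ only in an ending like _2 or _b are one class to them, and where a whole thing is asked for, a point or a joint stands for the part that bears it (a point fixed in the world has none). Each returns a list of dicts, best first, with "conf" (0 to 1); they miss things now and then, are a little off and sometimes report something else, mostly with a low value. They report only what shows in the picture. A call takes as long as a camera call. They do not tell look-alikes from the thing itself.
- boxes_of(camera, target): "location" ([column, row] in pixels, amid what is visible of it).
- masks_of(camera, target): "pixels" (384x512 bool, what is visible of it) and "location" ([column, row] in pixels, amid what is visible of it).
The state is a dict: "time_s": time; "qpos": joint angles; "joint_velocities": joint speeds; "effort": joint torques, N m; "tool_pos": TCP position; "tool_rot": TCP orientation; "force": force on the tool from outside, world axes, zero at the start; "wrist_torque": the same for the moment, N m; "grip_width": finger opening in m; "grasp_force": force on a finger pad.
Only numpy, scipy, OpenCV 4.12 (cv2) and the standard library are available. Lean on these libraries where they do the work, as an engineer would, in place of code of your own. Each camera call takes 0.05 s, during which the arm holds its last target. There are 200 camera calls.

## Working session

There is one attempt and no reset: what is moved stays moved. The work goes in short steps, Python scripts to look and compute and a tool call to move; the robot and the scene stay as the last step left them, time stands still between calls to the robot, and variables do not carry over. Pictures are saved under pics/ and viewed, at most 13 in all, crops included, and the job is handed in when it is done.

Besides the shell and the picture viewer there is one more tool, called after "Emit:" by a JSON object that holds its "method" and its "body", one argument or row to a line. apply_moves: Moves the arm, as the interface text tells. Shifts and turns lie within -1 to 1; 1 stands for 0.2 m of shift or 1.5 rad of turn. Its arguments: {"type":"object","properties":{"moves":{"type":"array","items":{"type":"array","items":{"type":"number","minimum":-1,"maximum":1}}},"grip_force":{"type":"number"}},"required":["moves"]}

```bash
mkdir -p pics
cat > h.py <<'E'
import numpy as np, cv2
from cell import env, viewer, boxes_of, masks_of
from scipy.spatial.transform import Rotation as R
def cam(n):
    c=viewer.get_calibration(n); return c
E
python3 - <<'E'
from h import *
for n in ["scene","top"]:
    im=viewer.read_camera(n); cv2.imwrite(f"pics/{n}0.png",im[:,:,::-1]); print(n,viewer.get_calibration(n))
    for t in ["left_bracket_mid","right_bracket_mid","port_left","port_right","dust_box","mat","left_tray_cell","right_tray_cell","left_sample_mid","right_sample_mid"]:
        print(t,[(np.round(b["location"]).tolist(),round(b["conf"],2)) for b in boxes_of(n,t)][:4])
print(env.get_obs())
E
```

```text
scene {'fov_y': 52.757427918251246, 'cx': 261.7267802477804, 'cy': 196.02942606977342, 'position': array([1.18097659, 0.31171397, 0.88867095]), 'orientation': array([ 46.62742613,  -0.23982197, 116.29263894])}
left_bracket_mid [([395.0, 204.0], 0.72), ([333.0, 273.0], 0.5), ([144.0, 193.0], 0.42), ([157.0, 243.0], 0.42)]
right_bracket_mid [([404.0, 272.0], 0.53)]
port_left [([386.0, 320.0], 0.56), ([291.0, 225.0], 0.45)]
port_right [([387.0, 314.0], 0.71), ([172.0, 230.0], 0.28)]
dust_box [([387.0, 318.0], 0.69), ([130.0, 197.0], 0.45)]
mat [([257.0, 228.0], 0.72)]
left_tray_cell [([172.0, 229.0], 0.6), ([388.0, 318.0], 0.17)]
right_tray_cell [([143.0, 193.0], 0.93), ([130.0, 197.0], 0.36)]
left_sample_mid [([156.0, 247.0], 0.77)]
right_sample_mid [([221.0, 294.0], 0.6), ([132.0, 196.0], 0.54), ([254.0, 209.0], 0.26)]
top {'fov_y': 49.37690348389644, 'cx': 248.12697870442094, 'cy': 195.6321689637617, 'position': array([ 0.22784092, -0.04473589,  1.20932646]), 'orientation': array([ 11.74845306,   0.26550116, -93.77446558])}
left_bracket_mid [([140.0, 139.0], 0.79), ([128.0, 311.0], 0
[... 424 characters left out ...]
s': 1.1, 'qpos': array([69.21974415, 18.39061286, -4.01619941, 83.10681888,  1.2956682 ,
       78.5417962 , -3.25920849]), 'joint_velocities': array([ 0.13228776, -0.13900219,  0.06390507,  0.08495589,  0.0861163 ,
        0.00236766, -0.09146333]), 'effort': array([ 1.21019773e-03, -4.91116083e+01, -4.02933564e-01, -3.12777936e+01,
       -6.37971587e-02,  3.38251528e-02,  3.94853498e-05]), 'tool_pos': array([ 0.23913337, -0.60443655,  0.22260784]), 'tool_rot': array([1.79994057e+02, 3.38376922e-03, 2.15900541e+01]), 'force': array([-0.61365807, -0.20579765,  1.16928776]), 'wrist_torque': array([-0.04861408, -0.02056812, -0.01521006]), 'grasp_force': 0.0, 'grip_width': 0.08673367710357403}
```

Run:
```python
import cv2
for n in ["scene","top"]:
    im=cv2.imread(f"pics/{n}0.png"); cv2.imwrite(f"pics/{n}0b.png",cv2.resize(im,(800,600),interpolation=cv2.INTER_CUBIC))
```

```text
(no output)
```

View pics/scene0b.png

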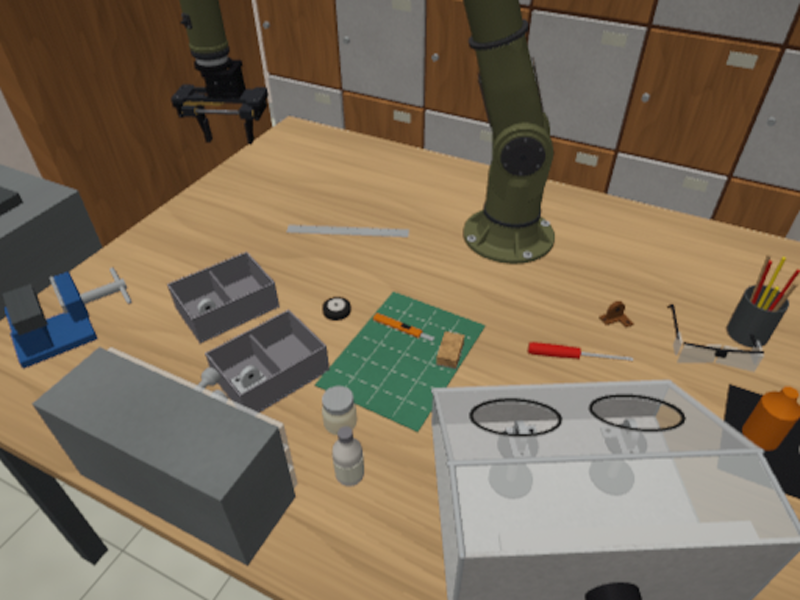

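View pics/top0b.png

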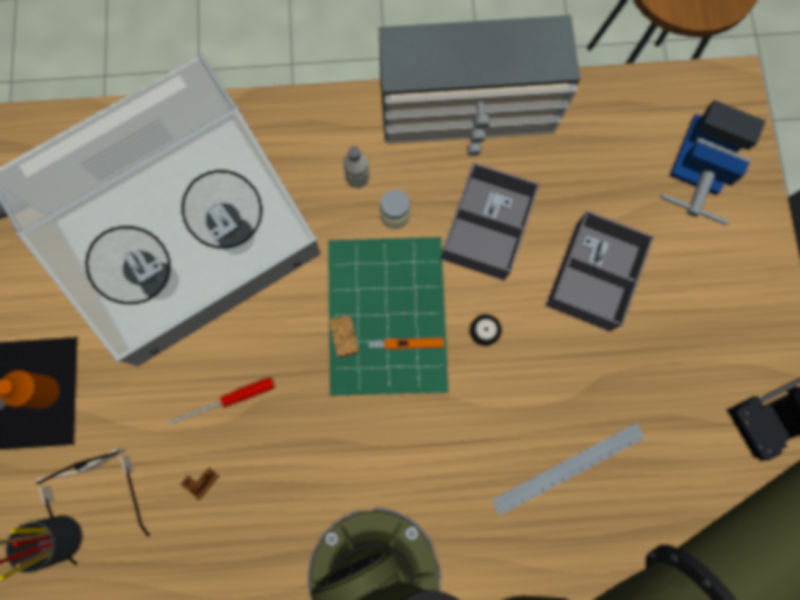

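Scene: the box is at lower right with two ports; the trays sit at left centre and the brown look-alike is right of the robot base. In the top view (800 px) the left port is at about (128,264) and the right at (222,210). The tray at (493,222) seems to hold the left-hand sample, with its lug far and to the right.

```bash
python3 - <<'E'
import cv2,numpy as np
t=cv2.imread("pics/top0.png"); s=cv2.imread("pics/scene0.png")
a=cv2.resize(t[100:235,0:210],(800,514),interpolation=cv2.INTER_CUBIC)
cv2.imwrite("pics/c1.png",a)
b=cv2.resize(t[100:215,275:420],(400,317),interpolation=cv2.INTER_CUBIC)
c=cv2.resize(s[240:325,270:480],(800,324),interpolation=cv2.INTER_CUBIC)
d=cv2.resize(s[235:265,125:185],(400,200),interpolation=cv2.INTER_CUBIC)
o=np.zeros((600,800,3),np.uint8); o[:275,:400]=b[:275]; o[:200,400:]=d; o[276:600]=c
cv2.imwrite("pics/c2.png",o)
E
cat >> h.py <<'E'
def P(n):
    c=viewer.get_calibration(n); f=192/np.tan(np.radians(c["fov_y"]/2))
    return c,f,R.from_euler('xyz',c["orientation"],degrees=True).as_matrix()
def proj(n,X,c=None):
    c,f,M=c or P(n); q=(np.atleast_2d(X)-c["position"])@M
    return np.stack([c["cx"]-f*q[:,0]/q[:,2], c["cy"]+f*q[:,1]/q[:,2]],1)
def onz(n,uv,z,c=None):
    c,f,M=c or P(n); u=np.atleast_2d(uv).astype(float)
    d=np.stack([(u[:,0]-c["cx"])/f,-(u[:,1]-c["cy"])/f,-np.ones(len(u))],1)@M.T
    return c["position"]+d*((z-c["position"][2])/d[:,2])[:,None]
E
python3 - <<'E'
from h import *
s=800/512
print("port L,R z~.158",onz("top",[[128/s,264/s],[222/s,210/s]],.158).round(3).tolist())
print("mat corners",onz("top",np.array([[329,240],[440,237],[448,391],[330,395]])/s,.003).round(3).tolist())
print("trayL rim",onz("top",np.array([[475,165],[537,184],[508,278],[443,256]])/s,.07).round(3).tolist())
print("trayR rim",onz("top",np.array([[585,212],[652,236],[617,330],[547,304]])/s,.07).round(3).tolist())
E
```

```text
port L,R z~.158 [[0.546, 0.374, 0.158], [0.631, 0.216, 0.158]]
mat corners [[0.615, 0.049, 0.003], [0.607, -0.165, 0.003], [0.311, -0.156, 0.003], [0.318, 0.061, 0.003]]
trayL rim [[0.721, -0.235, 0.07], [0.676, -0.346, 0.07], [0.501, -0.274, 0.07], [0.55, -0.161, 0.07]]
trayR rim [[0.616, -0.428, 0.07], [0.562, -0.544, 0.07], [0.394, -0.456, 0.07], [0.449, -0.339, 0.07]]
```

View pics/c1.png

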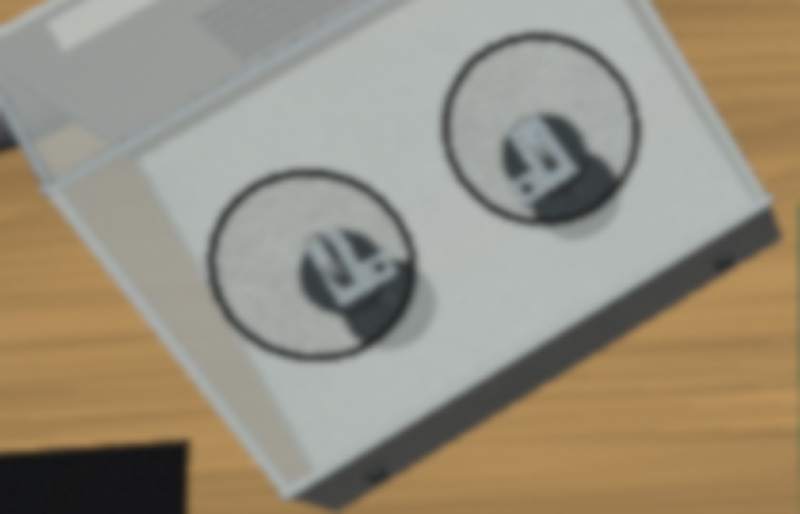

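View pics/c2.png

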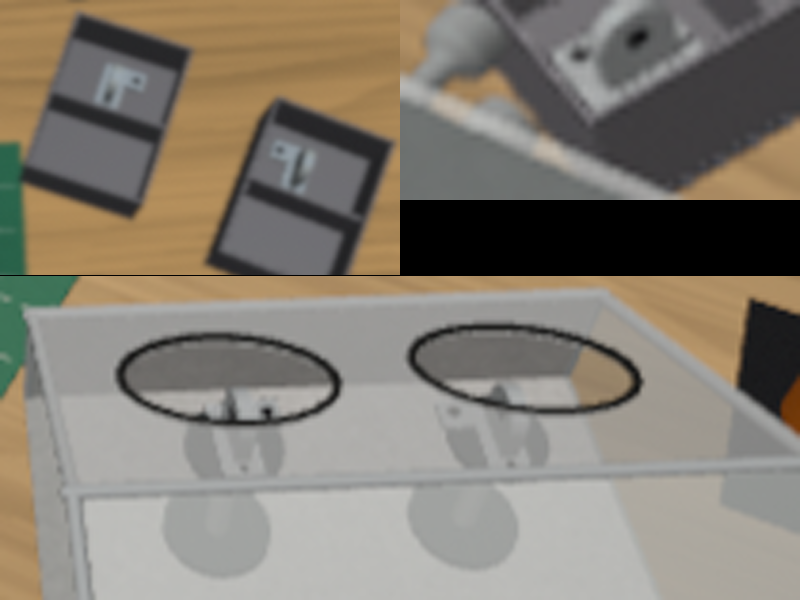

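The crops settle the handedness. The bracket behind the **left** port (crop ~(350,270)) has its lug at the near end on the right, so it is right-hand. The one behind the **right** (-y) port (~(545,160)) has its near-end lug on the left, so that one is the left-hand target. The tray nearer the mat holds the left-hand sample: lug far and right, at c2 (135,80).

```bash
cat >> h.py <<'E'
def pose():
    o=env.get_obs(); return np.array(o["tool_pos"]), R.from_euler('xyz',o["tool_rot"],degrees=True), o
def row(pos,rpy):
    p,r,o=pose(); t=R.from_euler('xyz',rpy,degrees=True)
    s=r.inv().apply(np.array(pos)-p)/.2; w=(r.inv()*t).as_rotvec()/1.5
    k=max(1,np.abs(s).max()); d=np.linalg.norm(np.array(pos)-p)
    print("t",round(o["time_s"],2),"row",np.round(s,3).tolist(),np.round(w,3).tolist(),"dist",round(d,3),"rows",round(d/.05,1),round(np.degrees(np.linalg.norm(w))*1.5/8.59,1))
E
python3 - <<'E'
from h import *
p,r,o=pose(); c,f,M=P("wrist")
print("cam in tool",r.inv().apply(c["position"]-p).round(4),(r.inv().as_matrix()@M).round(3).tolist(),f)
row([.52,-.25,.36],[180,0,-23])
row([.38,-.42,.32],[180,0,0])
E
```

```text
cam in tool [ 0.0761  0.0002 -0.1618] [[-0.0, 0.962, 0.275], [1.0, 0.0, 0.0], [0.0, 0.275, -0.962]] 291.47413063367844
t 1.1 row [1.958, -1.131, -0.687] [0.0, 0.0, 0.519] dist 0.473 rows 9.5 5.2
t 1.1 row [0.994, -0.598, -0.487] [0.0, 0.0, 0.251] dist 0.252 rows 5.0 2.5
```

Emit:
{"method": "apply_moves", "body": {
  "moves": [
    [1.0,-0.6,-0.5,0,0,0.25,1],
    [1.0,-0.6,-0.5,0,0,0.25,1],
    [1.0,-0.6,-0.5,0,0,0.25,1],
    [1.0,-0.6,-0.5,0,0,0.25,1],
    [1.0,-0.6,-0.5,0,0,0.25,1],
    [1.0,-0.6,-0.5,0,0,0.25,0.4]
  ]
}}

```text
time_s: 1.7
tool_pos: [0.3877, -0.4134, 0.3265]
tool_rot: [179.9, -0.4, 0.8]
force: [0.6, -0.0, -0.7]
grip_width: 0.084
grasp_force: 0.0
```

Run:
```python
from h import *
row([.52,-.23,.36],[180,0,-23])
```

```text
t 1.7 row [0.675, -0.907, -0.165] [0.0, -0.005, 0.277] dist 0.229 rows 4.6 2.8
```

Emit:
{"method": "apply_moves", "body": {
  "moves": [
    [0.68,-0.9,-0.17,0,0,0.28,0.4],
    [0.68,-0.9,-0.17,0,0,0.28,0.4],
    [0.68,-0.9,-0.17,0,0,0.28,0.4],
    [0.68,-0.9,-0.17,0,0,0.28,0.4],
    [0.68,-0.9,-0.17,0,0,0.28,0.4],
    [0.68,-0.9,-0.17,0,0,0.28,0.4],
    [0.68,-0.9,-0.17,0,0,0.28,0.4]
  ]
}}

```text
time_s: 2.4
tool_pos: [0.5169, -0.2386, 0.3565]
tool_rot: [180.0, 0.0, -23.8]
force: [-0.4, -1.4, 0.1]
grip_width: 0.0368
grasp_force: 0.0
```

Run:
```python
from h import *
import pickle
p,r,o=pose();c=P("wrist"); im=viewer.read_camera("wrist"); pickle.dump((c,im),open("w1.pkl","wb"))
cv2.imwrite("pics/w1.png",cv2.resize(im[:,:,::-1],(800,600),interpolation=cv2.INTER_CUBIC))
for t in ["left_tray_cell","left_sample_mid"]:
    print(t,[(np.round(b["location"]).tolist(),round(b["conf"],2)) for b in boxes_of("wrist",t)][:3])
row([.50,-.05,.36],[180,0,0])
```

```text
left_tray_cell [([238.0, 88.0], 0.56), ([32.0, 196.0], 0.46)]
left_sample_mid [([239.0, 59.0], 0.82)]
t 2.55 row [-0.462, -0.84, -0.02] [0.001, 0.001, -0.281] dist 0.192 rows 3.8 2.8
```

View pics/w1.png

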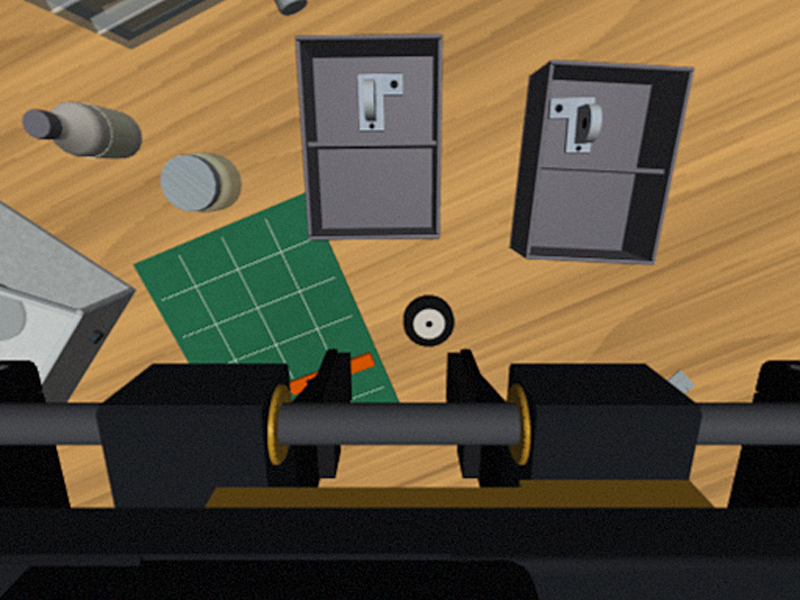

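The wrist view confirms the left tray (rim corners ~(297,37),(442,36),(441,238),(309,238)): its sample's lug is far and right, so it is left-hand, and the near cell is empty. Some mat corners show too.

Run:
```python
from h import *
import pickle
c,im=pickle.load(open("w1.pkl","rb")); s=800/512
q=onz("w",np.array([[297,37],[442,36],[441,238],[309,238],[308,144],[436,144]])/s,.07,c); print("rim",q.round(4).tolist())
print("ctr",q[:4].mean(0).round(4)); d=q[0]+q[1]-q[2]-q[3]; y=np.degrees(np.arctan2(d[1],d[0])); print("yaw",y)
e=d/np.linalg.norm(d); print("near cell",(q[:4].mean(0)-e*.044).round(4), np.linalg.norm(q[0]-q[3]),np.linalg.norm(q[0]-q[1]))
print("mat far corners",onz("w",np.array([[135,265],[305,193]])/s,.003,c).round(3).tolist())
print("bottle,jar",onz("w",np.array([[130,150]])/s,0,c).round(3).tolist(),onz("w",np.array([[188,183]])/s,.07,c).round(3).tolist())
yb=np.radians(28.3); n=np.array([np.cos(yb)*.5,np.sin(yb)*.5,-.866])
t=np.array([.631,.216,.158])-n*.16; print(t)
row((t+p)/2 if 0 else t,[180,-30,28])
```

```text
rim [[0.7272, -0.234, 0.07], [0.6765, -0.3506, 0.07], [0.5131, -0.2825, 0.07], [0.5656, -0.1637, 0.07], [0.644, -0.2025, 0.07], [0.5959, -0.3115, 0.07]]
ctr [ 0.6206 -0.2577  0.07  ]
yaw -23.08009165985631
near cell [ 0.5801 -0.2404  0.07  ] 0.17622325056327356 0.12718099599409574
mat far corners [[0.616, 0.049, 0.003], [0.608, -0.166, 0.003]]
bottle,jar [[0.725, -0.013, 0.0]] [[0.659, -0.082, 0.07]]
[0.56056181 0.17807294 0.29656   ]
t 2.55 row [-0.652, -2.005, 0.296] [0.159, 0.325, -0.592] dist 0.426 rows 8.5 6.9
```

Emit:
{"method": "apply_moves", "body": {
  "moves": [
    [-0.4,-1.0,-0.1,0.08,0.16,-0.3,0.4],
    [-0.4,-1.0,-0.1,0.08,0.16,-0.3,0.4],
    [-0.4,-1.0,-0.1,0.08,0.16,-0.3,0.4],
    [-0.4,-1.0,-0.1,0.08,0.16,-0.3,0.4],
    [-0.4,-1.0,-0.1,0.08,0.16,-0.3,0.4]
  ]
}}

```text
time_s: 3.05
tool_pos: [0.5236, -0.0199, 0.3777]
tool_rot: [-176.4, -15.0, 1.8]
force: [0.2, -0.6, 1.0]
grip_width: 0.035
grasp_force: 0.0
```

Run:
```python
from h import *
row([.561,.178,.30],[180,-30,28.3])
```

```text
t 3.05 row [0.109, -0.954, 0.493] [0.077, 0.163, -0.291] dist 0.216 rows 4.3 3.4
```

Emit:
{"method": "apply_moves", "body": {
  "moves": [
    [0.11,-0.95,0.49,0.077,0.163,-0.29,0.4],
    [0.11,-0.95,0.49,0.077,0.163,-0.29,0.4],
    [0.11,-0.95,0.49,0.077,0.163,-0.29,0.4],
    [0.11,-0.95,0.49,0.077,0.163,-0.29,0.4],
    [0.11,-0.95,0.49,0.077,0.163,-0.29,0.4],
    [0.11,-0.95,0.49,0.077,0.163,-0.29,0.4],
    [0.11,-0.95,0.49,0.077,0.163,-0.29,0.4]
  ]
}}

```text
time_s: 3.75
tool_pos: [0.5633, 0.171, 0.2997]
tool_rot: [-179.9, -29.9, 27.8]
force: [0.3, -0.2, 1.3]
grip_width: 0.0347
grasp_force: 0.0
```

Run:
```python
from h import *
import pickle
p,r,o=pose();c=P("wrist"); im=viewer.read_camera("wrist"); pickle.dump((c,im),open("w2.pkl","wb"))
cv2.imwrite("pics/w2.png",cv2.resize(im[:,:,::-1],(800,600),interpolation=cv2.INTER_CUBIC))
print(p,o["tool_rot"])
for t in ["left_bracket_mid","right_bracket_mid","port_right"]:
    print(t,[(np.round(b["location"]).tolist(),round(b["conf"],2)) for b in boxes_of("wrist",t)][:3])
```

```text
[0.56328702 0.17103599 0.29970168] [-179.90300546  -29.92127161   27.75211161]
left_bracket_mid [([239.0, 192.0], 0.95)]
right_bracket_mid []
port_right [([172.0, 114.0], 0.68)]
```

View pics/w2.png

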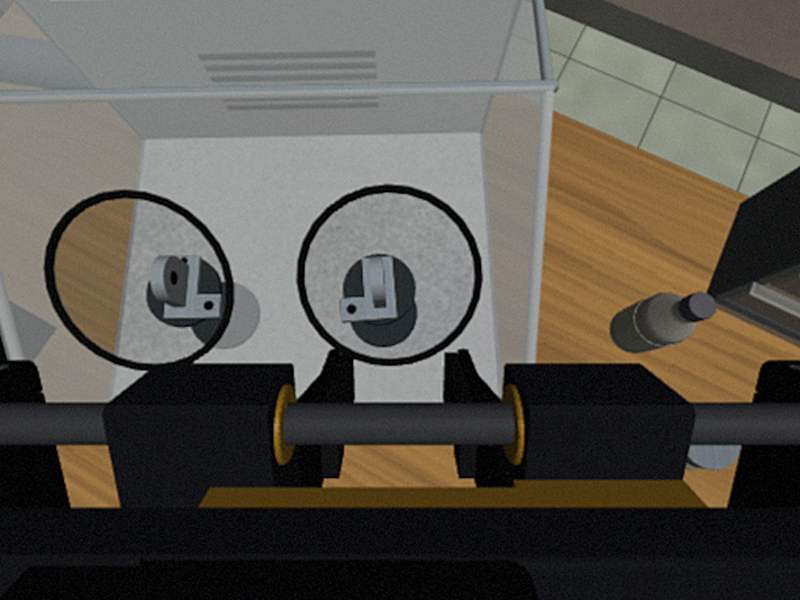

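The view confirms the left-hand bracket behind the right port (ring centre ~(389,274)): its lug is near-left (341,310), and the foot corners at (341,319), (397,320) and (396,262) are usable.

Run:
```python
from h import *
import pickle
from scipy.optimize import least_squares
c,im=pickle.load(open("w2.pkl","rb")); s=800/512
q=onz("w",np.array([[341,319],[397.5,320],[396,262],[341,301]])/s,.112,c); print("foot",q.round(4).tolist(),np.linalg.norm(q[0]-q[1]),np.linalg.norm(q[2]-q[1]))
# fit foot model: corners
m=np.array([[-.027,.033],[-.027,-.013],[.027,-.013],[-.007,.033]])
def pt(v,m): ca,sa=np.cos(v[2]),np.sin(v[2]); return np.stack([v[0]+ca*m[:,0]-sa*m[:,1],v[1]+sa*m[:,0]+ca*m[:,1]],1)
fb=least_squares(lambda v:(pt(v,m)-q[:,:2]).ravel(),[.64,.22,.5]); print("bracket",fb.x[:2].round(4),np.degrees(fb.x[2]),np.abs(fb.fun).max())
# ring circles: detect dark ring pixels
g=im.max(2).astype(int)
ang=np.linspace(0,2*np.pi,73)[:-1]
def ring(v): # v: world x,y,z of center, yaw
    y=v[3]; a=np.array([np.cos(y)*.866,np.sin(y)*.866,.5]); b=np.array([-np.sin(y),np.cos(y),0])
    return v[:3]+.0625*(np.cos(ang)[:,None]*a+np.sin(ang)[:,None]*b)
mask=(g<45).astype(np.uint8); mask[225:]=0
n,lab,st,cen=cv2.connectedComponentsWithStats(mask)
e=None
for i in range(1,n):
    if st[i,2]>100 and st[i,3]>90 and st[i,2]<140:
        pts=np.argwhere(lab==i)[:,::-1].astype(np.float32); e=cv2.fitEllipse(pts); print("ellipse",i,st[i],e)
        el=cv2.ellipse2Poly((0,0),(1,1),0,0,360,5)
        t=ang; a,b=e[1][0]/2,e[1][1]/2; th=np.radians(e[2])
        E=np.stack([e[0][0]+a*np.cos(t)*np.cos(th)-b*np.sin(t)*np.sin(th),e[0][1]+a*np.cos(t)*np.sin(th)+b*np.sin(t)*np.cos(th)],1)
        from scipy.spatial import cKDTree
        f=lambda v: cKDTree(proj("w",ring(v),c)).query(E)[0]
        for zz in (.15,.16,.165):
            ff=least_squares(lambda v:f([v[0],v[1],zz,fb.x[2]]),[.62,.2]); print(zz,ff.x.round(4),np.sqrt((ff.fun**2).mean()))
```

```text
foot [[0.5967, 0.2417, 0.112], [0.6175, 0.2003, 0.112], [0.6613, 0.2249, 0.112], [0.6099, 0.2492, 0.112]] 0.04635820406733589 0.05013451111165609
bracket [0.6335 0.2242] 28.12007545101461 0.0024762183007519534
ellipse 9 [ 190  119  118  106 1229] ((248.88882446289062, 175.9340057373047), (111.25462341308594, 113.90583801269531), 91.2948989868164)
0.15 [0.6352 0.2167] 3.7821141328840717
0.16 [0.6325 0.2151] 2.26898477183673
0.165 [0.6312 0.2142] 1.6039944097006562
ellipse 10 [  28  122  121  103 1588] ((87.42149353027344, 175.24122619628906), (100.58584594726562, 118.59296417236328), 109.23762512207031)
0.15 [0.5476 0.3846] 3.1224282559113536
0.16 [0.5476 0.3776] 2.4400944029927247
0.165 [0.5476 0.3742] 2.488880204048483
```

Run:
```python
from h import *
row([.611,.2122,.182],[180,-30,28.1])
```

```text
t 3.95 row [-0.03, -0.07, 0.664] [0.001, 0.0, -0.004] dist 0.134 rows 2.7 0.0
```

Emit:
{"method": "apply_moves", "body": {
  "moves": [
    [-0.03,-0.07,0.25,0,0,0,0.4],
    [-0.03,-0.07,0.45,0,0,0,0.4],
    [-0.03,-0.07,0.6,0,0,0,0.4],
    [-0.03,-0.07,0.66,0,0,0,0.4],
    [-0.03,-0.07,0.66,0,0,0,0.4],
    [-0.03,-0.07,0.66,0,0,0,0.4]
  ]
}}

```text
time_s: 4.55
tool_pos: [0.6101, 0.2134, 0.1825]
tool_rot: [-179.8, -29.9, 27.8]
force: [0.3, -0.8, -0.2]
grip_width: 0.0348
grasp_force: 0.0
```

Run:
```python
from h import *
import pickle
p,r,o=pose();c=P("wrist"); im=viewer.read_camera("wrist"); pickle.dump((c,im),open("w3.pkl","wb"))
print(p,o["tool_rot"],o["grip_width"])
print(r.inv().apply(c[0]["position"]-p))
a=np.radians(28.1); B=np.array([.6335,.2242,.106])
def W(m): m=np.array(m,float); return B+np.stack([np.cos(a)*m[:,0]-np.sin(a)*m[:,1],np.sin(a)*m[:,0]+np.cos(a)*m[:,1],m[:,2]],1)
foot=W([[-.027,.033,.006],[-.027,-.013,.006],[.027,-.013,.006],[.027,.013,.006],[-.007,.013,.006],[-.007,.033,.006]])
th=np.linspace(0,np.pi,15)
arcs=[W([[-.018,y,.006]]+[[-.018*np.cos(t),y,.028+.018*np.sin(t)] for t in th]+[[.018,y,.006]]) for y in (.005,-.005)]
s=800/200; x0,y0=140,110
big=cv2.resize(im[110:260,140:340,::-1],(800,600),interpolation=cv2.INTER_CUBIC)
for pl in [foot]+arcs: cv2.polylines(big,[((proj("w",pl,c)-[x0,y0]+.5)*s).astype(np.int32)],pl is foot,(0,0,255) if pl is foot else (0,255,0),1)
cv2.imwrite("pics/w3.png",big)
```

```text
[0.61013581 0.21341525 0.18247248] [-179.84514567  -29.93357974   27.79843094] 0.034808241716681954
[ 0.07583923  0.00019056 -0.16172672]
```

View pics/w3.png

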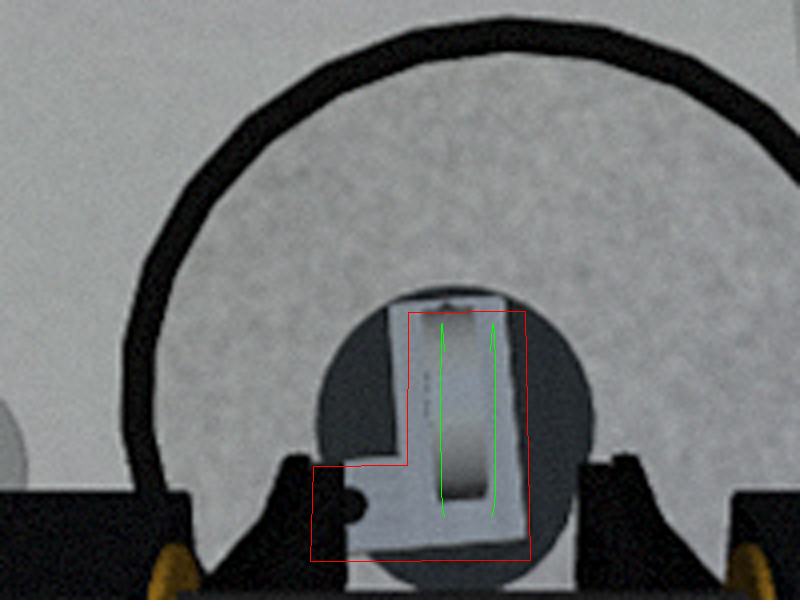

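Close up, the bracket is turned about 3° more than assumed and sits a little off. Visible foot corners are (389,305), (507,298), (527,540) and inner (398,460). I'll refit on these.

Run:
```python
from h import *
import pickle
from scipy.optimize import least_squares
c,im=pickle.load(open("w3.pkl","rb"))
uv=np.array([[389,305],[507,298],[527,540],[398,460],[438,499],[488,499]])/4-.5+[140,110]
m=np.array([[.027,.013,.006],[.027,-.013,.006],[-.027,-.013,.006],[-.007,.013,.006],[-.018,.005,.006],[-.018,-.005,.006]])
def W(v,m): return np.stack([v[0]+np.cos(v[2])*m[:,0]-np.sin(v[2])*m[:,1],v[1]+np.sin(v[2])*m[:,0]+np.cos(v[2])*m[:,1],.106+m[:,2]],1)
f=least_squares(lambda v:(proj("w",W(v,m),c)-uv).ravel(),[.63,.22,.5])
print(f.x[:2].round(4),np.degrees(f.x[2]),f.fun.round(1))
a=f.x[2]; n=np.array([np.cos(a)*.5,np.sin(a)*.5,-.866]); g=np.array([f.x[0],f.x[1],.138])+n*.019
print("grasp tcp",g); A=[180,-30,np.degrees(a)]
row(g-n*.045,A);row(g,A)
```

```text
[0.6351 0.2277] 32.19107604424005 [-0.  -0.4 -0.2 -0.8  0.2  0.2  0.1 -1.   0.3  1.4 -0.4  0.5]
grasp tcp [0.64312921 0.23279703 0.121546  ]
t 4.6 row [0.011, 0.0, 0.137] [0.024, 0.0, -0.044] dist 0.027 rows 0.5 0.5
t 4.6 row [0.011, -0.008, 0.362] [0.024, 0.0, -0.044] dist 0.072 rows 1.4 0.5
```

Emit:
{"method": "apply_moves", "body": {
  "moves": [
    [0.01,0,0.1,0.024,0,-0.044,0.4],
    [0.01,-0.004,0.18,0.024,0,-0.044,0.4],
    [0.01,-0.008,0.26,0.024,0,-0.044,0.4],
    [0.01,-0.008,0.32,0.024,0,-0.044,0.4],
    [0.01,-0.008,0.36,0.024,0,-0.044,0.4],
    [0.01,-0.008,0.36,0.024,0,-0.044,0.4],
    [0.01,-0.008,0.36,0.024,0,-0.044,0.4]
  ],
  "grip_force": 25
}}

```text
time_s: 5.3
tool_pos: [0.6424, 0.2333, 0.1216]
tool_rot: [180.0, -30.0, 32.3]
force: [0.0, 0.3, 0.1]
grip_width: 0.0348
grasp_force: 0.0
```

Run:
```python
from h import *
row([.6431,.2328,.1215],[180,-30,32.2])
```

```text
t 5.3 row [0.001, 0.004, 0.001] [-0.0, 0.0, 0.001] dist 0.001 rows 0.0 0.0
```

Emit:
{"method": "apply_moves", "body": {
  "moves": [
    [0,0,0,0,0,0,0],
    [0,0,0,0,0,0,0],
    [0,0,0,0,0,0,0],
    [0,0,0,0,0,0,0],
    [0,0,0,0,0,0,0],
    [0,0,0,0,0,0,0]
  ],
  "grip_force": 25
}}

```text
time_s: 5.9
tool_pos: [0.6423, 0.2333, 0.1208]
tool_rot: [-180.0, -29.9, 32.2]
force: [-2.1, -0.9, 1.7]
grip_width: 0.01
grasp_force: 25.0
```

Gripped at 10 mm. Next I lift, centre the part in the port, then draw it out along the normal.

Emit:
{"method": "apply_moves", "body": {
  "moves": [
    [0.015,0,-0.026,0,0,0,0],
    [0.03,0.02,-0.03,0,0,0,0],
    [0.06,0.05,-0.03,0,0,0,0],
    [0.08,0.08,-0.03,0,0,0,0],
    [0.08,0.09,-0.05,0,0,0,0],
    [0.08,0.09,-0.12,0,0,0,0],
    [0.08,0.09,-0.22,0,0,0,0],
    [0.08,0.09,-0.34,0,0,0,0],
    [0.08,0.09,-0.48,0,0,0,0],
    [0.08,0.09,-0.64,0,0,0,0],
    [0.08,0.09,-0.8,0,0,0,0],
    [0.08,0.09,-0.8,0,0,0,0]
  ]
}}

```text
time_s: 7.1
tool_pos: [0.5975, 0.1821, 0.2723]
tool_rot: [179.7, -30.3, 32.3]
force: [0.5, -0.2, -0.4]
grip_width: 0.0099
grasp_force: 25.0
```

Run:
```python
from h import *
# place: bracket mid at mat (.53,-.03), yaw 0 ; underside at .003
B=np.array([.535,-.05]); n=np.array([.5,0,-.866])
g=np.array([B[0],B[1],.003+.032])+n*.019
print(g); row(g+[0,0,.08],[180,-30,0]); row(g+[-.0,.12,.15],[180,-30,15])
```

```text
[ 0.5445   -0.05      0.018546]
t 7.1 row [-1.167, 0.837, 0.329] [-0.185, -0.004, 0.325] dist 0.295 rows 5.9 3.7
t 7.1 row [-0.714, 0.331, 0.186] [-0.097, -0.004, 0.174] dist 0.162 rows 3.2 2.0
```

Emit:
{"method": "apply_moves", "body": {
  "moves": [
    [-0.35,0.16,0.05,-0.05,0,0.09,0],
    [-0.71,0.33,0.18,-0.1,0,0.17,0],
    [-0.71,0.33,0.18,-0.1,0,0.17,0],
    [-0.71,0.33,0.18,-0.1,0,0.17,0],
    [-0.71,0.33,0.18,-0.1,0,0.17,0]
  ]
}}

```text
time_s: 7.6
tool_pos: [0.5405, 0.0697, 0.1625]
tool_rot: [180.0, -29.7, 15.2]
force: [0.3, -0.1, -0.1]
grip_width: 0.0099
grasp_force: 25.0
```

Run:
```python
from h import *
row([.5445,-.05,.06],[180,-30,0])
```

```text
t 7.6 row [-0.374, 0.583, 0.378] [-0.087, 0.003, 0.153] dist 0.158 rows 3.2 1.8
```

Emit:
{"method": "apply_moves", "body": {
  "moves": [
    [-0.12,0.3,0.05,-0.045,0,0.08,0],
    [-0.3,0.58,0.25,-0.087,0,0.153,0],
    [-0.37,0.58,0.38,-0.087,0.003,0.153,0],
    [-0.37,0.58,0.38,-0.087,0.003,0.153,0],
    [-0.37,0.58,0.38,-0.087,0.003,0.153,0],
    [-0.37,0.58,0.38,-0.087,0.003,0.153,0]
  ]
}}

```text
time_s: 8.2
tool_pos: [0.5497, -0.0468, 0.0642]
tool_rot: [-180.0, -30.4, 0.2]
force: [0.5, -0.5, 0.6]
grip_width: 0.0099
grasp_force: 25.0
```

Run:
```python
from h import *
row([.5445,-.05,.0165],[180,-30,0]); print(pose()[2]["force"])
im=viewer.read_camera("wrist"); cv2.imwrite("pics/w4.png",im[:,:,::-1])
```

```text
t 8.2 row [-0.143, 0.016, 0.193] [-0.002, -0.004, 0.002] dist 0.048 rows 1.0 0.1
[ 0.51122405 -0.47017091  0.58062182]
```

View pics/w4.png

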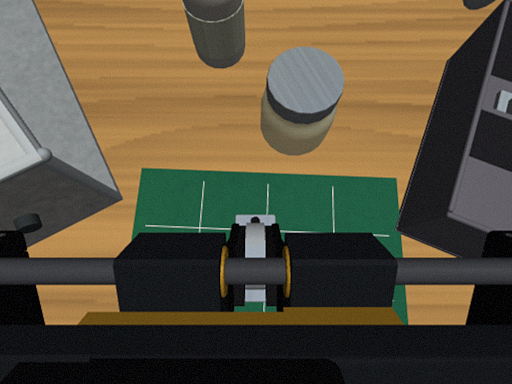

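Emit:
{"method": "apply_moves", "body": {
  "moves": [
    [-0.06,0,0.1,0,-0.004,0,0],
    [-0.09,0,0.16,0,-0.004,0,0],
    [-0.105,0,0.182,0,-0.004,0,0],
    [-0.11,0,0.19,0,-0.004,0,0],
    [-0.11,0,0.19,0,-0.004,0,0],
    [-0.11,0,0.19,0,-0.004,0,0]
  ]
}}

```text
time_s: 8.85
tool_pos: [0.549, -0.0478, 0.0202]
tool_rot: [179.9, -30.0, 0.3]
force: [-0.1, 0.0, -1.0]
grip_width: 0.0095
grasp_force: 25.0
```

Emit:
{"method": "apply_moves", "body": {
  "moves": [
    [-0.003,0,0.005,0,0,0,0],
    [-0.006,0,0.01,0,0,0,0],
    [-0.007,0,0.012,0,0,0,0],
    [-0.007,0,0.012,0,0,0,0]
  ]
}}

```text
time_s: 9.25
tool_pos: [0.5493, -0.0483, 0.0177]
tool_rot: [179.9, -30.1, 0.2]
force: [-6.1, 0.1, 11.5]
grip_width: 0.0097
grasp_force: 25.0
```

Emit:
{"method": "apply_moves", "body": {
  "moves": [
    [0.002,0,-0.004,0,0,0,0.4],
    [0.002,0,-0.004,0,0,0,0.4],
    [0.002,0,-0.004,0,0,0,0.4],
    [0.002,0,-0.004,0,0,0,0.4],
    [0,0,-0.1,0,0,0,0.4],
    [0,0,-0.25,0,0,0,0.4],
    [0,0,-0.45,0,0,0,0.4],
    [0,0,-0.5,0,0,0,0.4]
  ]
}}

```text
time_s: 10.05
tool_pos: [0.4987, -0.049, 0.1065]
tool_rot: [179.8, -30.2, 0.2]
force: [0.9, -1.0, 0.3]
grip_width: 0.0345
grasp_force: 0.0
```

Run:
```python
from h import *
row([.515,-.048,.17],[180,0,0])
```

```text
t 10.05 row [0.23, -0.004, -0.233] [0.002, -0.351, 0.002] dist 0.066 rows 1.3 3.5
```

Emit:
{"method": "apply_moves", "body": {
  "moves": [
    [0.1,0,-0.24,0,-0.1,0,0.4],
    [0.2,0,-0.24,0,-0.25,0,0.4],
    [0.23,0,-0.24,0,-0.35,0,0.4],
    [0.23,0,-0.24,0,-0.35,0,0.4],
    [0.23,0,-0.24,0,-0.35,0,0.4],
    [0.23,0,-0.24,0,-0.35,0,0.4],
    [0.23,0,-0.24,0,-0.35,0,0.4]
  ]
}}

```text
time_s: 10.75
tool_pos: [0.5127, -0.0478, 0.1669]
tool_rot: [179.9, 0.2, 0.2]
force: [0.3, 0.8, 0.3]
grip_width: 0.0345
grasp_force: 0.0
```

Run:
```python
from h import *
import pickle
p,r,o=pose();c=P("wrist"); im=viewer.read_camera("wrist"); pickle.dump((c,im),open("w5.pkl","wb"))
print(p,o["tool_rot"],o["force"])
a=np.radians(0.2); B=np.array([.5398,-.048,.003])
print(proj("w",B+[0,0,.006],c))
s=4
u0=proj("w",B,c)[0].astype(int)-[100,75]; u0=np.clip(u0,0,[312,234]); print(u0)
big=cv2.resize(im[u0[1]:u0[1]+150,u0[0]:u0[0]+200,::-1],(800,600),interpolation=cv2.INTER_CUBIC)
f=B+np.array([[-.027,.033,.006],[-.027,-.013,.006],[.027,-.013,.006],[.027,.013,.006],[-.007,.013,.006],[-.007,.033,.006]])
cv2.polylines(big,[((proj("w",f,c)-u0+.5)*s).astype(np.int32)],True,(0,0,255),1)
cv2.imwrite("pics/w5.png",big)
```

```text
[ 0.51274708 -0.04781276  0.16689858] [179.91642905   0.19606002   0.20442075] [0.27367784 0.81429888 0.25119502]
[[255.06172578 156.43494782]]
[155  80]
```

View pics/w5.png

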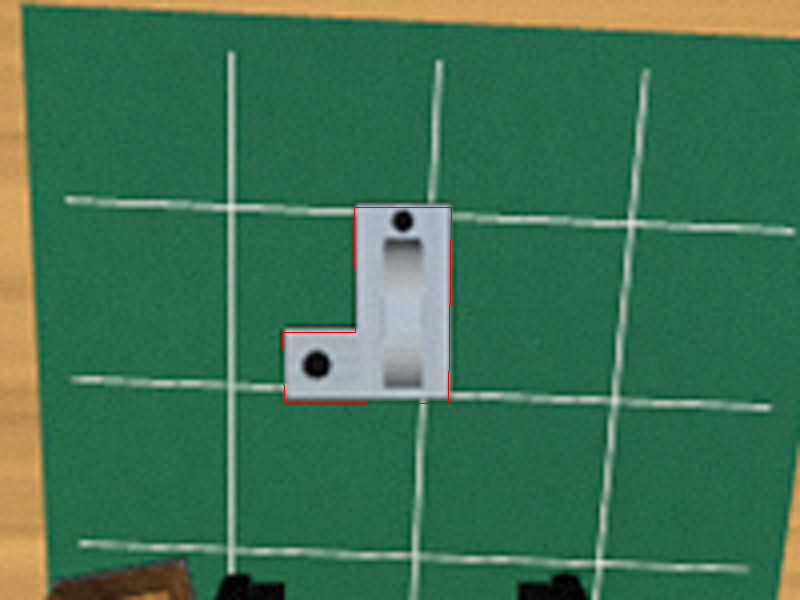

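The bracket stands upright on the mat and matches the predicted outline within 1 mm. Next is the grasp from above.

Run:
```python
from h import *
row([.5405,-.048,.06],[180,0,0]);row([.5405,-.048,.017],[180,0,0])
```

```text
t 10.8 row [0.14, -0.001, 0.536] [0.002, 0.002, 0.002] dist 0.111 rows 2.2 0.0
t 10.8 row [0.141, -0.002, 0.751] [0.002, 0.002, 0.002] dist 0.153 rows 3.1 0.0
```

Emit:
{"method": "apply_moves", "body": {
  "moves": [
    [0.14,0,0.2,0.002,0.002,0.002,0.4],
    [0.14,0,0.38,0.002,0.002,0.002,0.4],
    [0.14,0,0.53,0.002,0.002,0.002,0.4],
    [0.14,0,0.62,0.002,0.002,0.002,0.4],
    [0.14,0,0.7,0.002,0.002,0.002,0.4],
    [0.14,0,0.75,0.002,0.002,0.002,0.4],
    [0.14,0,0.75,0.002,0.002,0.002,0.4],
    [0.14,0,0.75,0.002,0.002,0.002,0],
    [0.14,0,0.75,0.002,0.002,0.002,0],
    [0.14,0,0.75,0.002,0.002,0.002,0],
    [0.14,0,0.75,0.002,0.002,0.002,0],
    [0.14,0,0.75,0.002,0.002,0.002,0]
  ],
  "grip_force": 25
}}

```text
time_s: 12.0
tool_pos: [0.5418, -0.0482, 0.0176]
tool_rot: [-179.9, -0.0, 0.0]
force: [0.6, 0.7, 3.0]
grip_width: 0.0096
grasp_force: 25.0
```

Run:
```python
from h import *
row([.5405,-.048,.15],[180,0,0])
```

```text
t 12.0 row [-0.007, -0.002, -0.662] [-0.002, -0.0, 0.0] dist 0.132 rows 2.6 0.0
```

Emit:
{"method": "apply_moves", "body": {
  "moves": [
    [0,0,-0.1,0,0,0,0],
    [0,0,-0.3,0,0,0,0],
    [0,0,-0.5,0,0,0,0],
    [0,0,-0.66,0,0,0,0],
    [0,0.3,-0.7,0,0,0.1,0],
    [-0.15,0.6,-0.72,0,0,0.2,0],
    [-0.15,0.8,-0.72,0,0,0.27,0],
    [-0.15,0.95,-0.72,0,0,0.27,0],
    [-0.15,0.95,-0.72,0,0,0.27,0],
    [-0.15,0.95,-0.72,0,0,0.27,0]
  ]
}}

```text
time_s: 13.0
tool_pos: [0.5109, -0.2396, 0.1601]
tool_rot: [-179.8, 0.1, -23.4]
force: [0.7, 0.4, -0.2]
grip_width: 0.0098
grasp_force: 25.0
```

Run:
```python
from h import *
import pickle
p,r,o=pose();c=P("wrist"); im=viewer.read_camera("wrist"); pickle.dump((c,im),open("w6.pkl","wb"))
print(p,o["tool_rot"],o["grip_width"])
a=np.radians(-23.1);C=np.array([.5801,-.2404,0]);M=R.from_euler('z',a).as_matrix()
big=cv2.resize(im[:,:,::-1],(800,600),interpolation=cv2.INTER_CUBIC)
for x0,x1 in((-.046,.134),): 
    q=C+np.array([[x0,-.065,.07],[x1,-.065,.07],[x1,.065,.07],[x0,.065,.07]])@M.T
    cv2.polylines(big,[(proj("w",q,c)*800/512).astype(np.int32)],True,(0,0,255),1)
cv2.imwrite("pics/w6.png",big)
t=M@[0,-.005,0]+C; row([t[0],t[1],.15],[180,0,-23.1])
```

```text
[ 0.51090468 -0.23960388  0.1601381 ] [-1.79826328e+02  1.46466570e-01 -2.33731898e+01] 0.009821071720056945
t 13.05 row [0.321, -0.098, 0.051] [-0.002, 0.002, -0.001] dist 0.068 rows 1.4 0.0
```

View pics/w6.png

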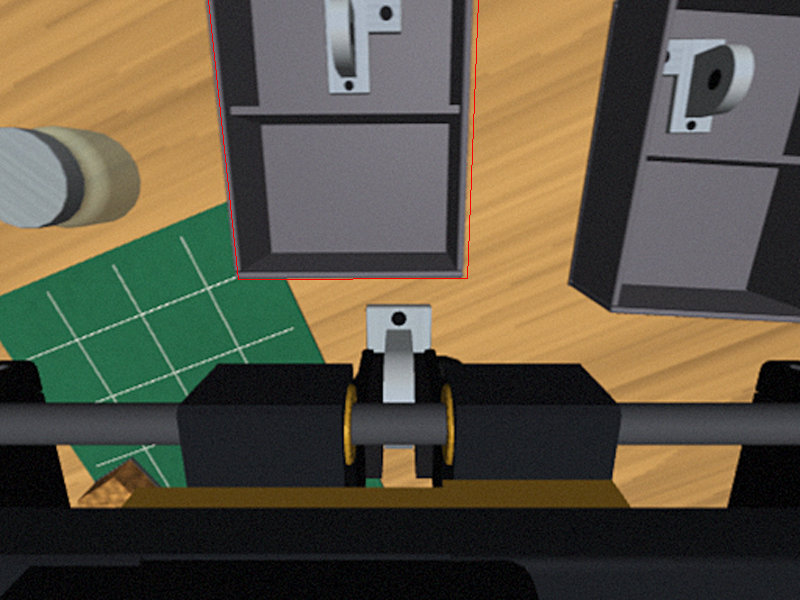

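The tray outline matches within about 2 mm and the bracket hangs square. I'll move over the cell and lower.

Emit:
{"method": "apply_moves", "body": {
  "moves": [
    [0.2,-0.06,0,0,0,0,0],
    [0.32,-0.098,0.02,0,0,0,0],
    [0.32,-0.098,0.05,0,0,0,0],
    [0.32,-0.098,0.2,0,0,0,0],
    [0.32,-0.098,0.35,0,0,0,0],
    [0.32,-0.098,0.5,0,0,0,0],
    [0.32,-0.098,0.6,0,0,0,0],
    [0.32,-0.098,0.66,0,0,0,0],
    [0.32,-0.098,0.68,0,0,0,0],
    [0.32,-0.098,0.68,0,0,0,0],
    [0.32,-0.098,0.68,0,0,0,0]
  ]
}}

```text
time_s: 14.15
tool_pos: [0.5789, -0.2452, 0.0258]
tool_rot: [-179.9, -0.0, -23.2]
force: [-0.2, -0.4, -0.6]
grip_width: 0.0098
grasp_force: 25.0
```

Emit:
{"method": "apply_moves", "body": {
  "moves": [
    [0,0,0.015,0,0,0,0],
    [0,0,0.025,0,0,0,0],
    [0,0,0.033,0,0,0,0],
    [0,0,0.037,0,0,0,0],
    [0,0,0.037,0,0,0,0]
  ]
}}

```text
time_s: 14.65
tool_pos: [0.5782, -0.2455, 0.0186]
tool_rot: [-179.9, 0.1, -23.2]
force: [-3.5, 1.2, 7.7]
grip_width: 0.0097
grasp_force: 25.0
```

Touchdown at 7.7 N. I'll release and retreat straight up.

Emit:
{"method": "apply_moves", "body": {
  "moves": [
    [0,0,-0.004,0,0,0,0.35],
    [0,0,-0.004,0,0,0,0.35],
    [0,0,-0.004,0,0,0,0.35],
    [0,0,-0.004,0,0,0,0.35],
    [0,0,-0.1,0,0,0,0.35],
    [0,0,-0.3,0,0,0,0.35],
    [0,0,-0.5,0,0,0,0.35],
    [-0.3,0,-0.75,0,0,0,0.35],
    [-0.4,0,-0.9,0,0,0,0.35],
    [-0.4,0,-0.9,0,0,0,0.35],
    [-0.4,0,-0.9,0,0,0,0.35],
    [-0.4,0,-0.9,0,0,0,0.35]
  ]
}}

```text
time_s: 15.85
tool_pos: [0.5045, -0.2148, 0.1964]
tool_rot: [-179.9, 0.1, -23.2]
force: [0.4, -0.3, 0.4]
grip_width: 0.0303
grasp_force: 0.0
```

Run:
```python
from h import *
im=viewer.read_camera("wrist"); t=viewer.read_camera("top")
o=np.zeros((600,800,3),np.uint8); o[:384,:512]=im[:,:,::-1]; o[:300,512:800]=cv2.resize(t[100:235,0:130,::-1],(288,300)); o[384:600,:600]=cv2.resize(t[100:230,0:361,::-1],(600,216))
cv2.imwrite("pics/w7.png",o); print(env.get_obs()["tool_pos"],env.get_obs()["force"])
```

```text
[ 0.50433835 -0.21436258  0.19545962] [ 0.5600683  -0.44903659 -0.76778346]
```

View pics/w7.png

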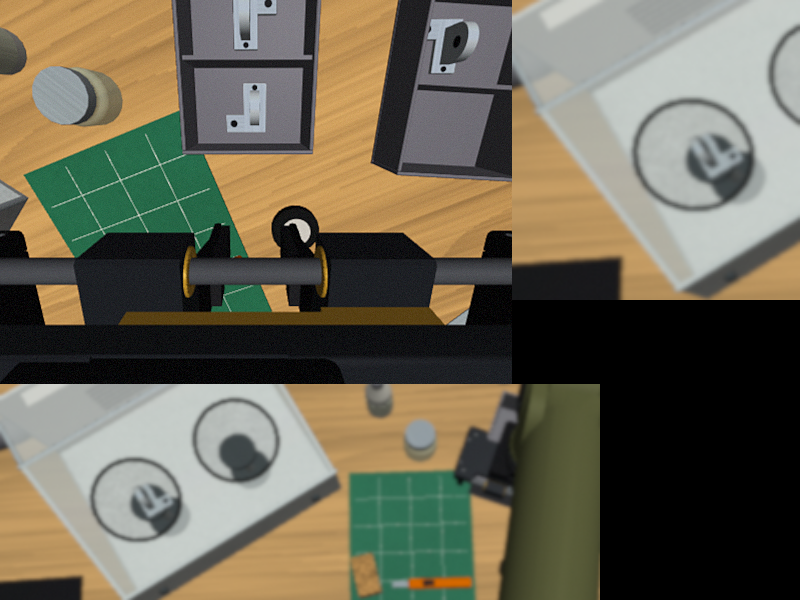

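The bracket stands upright in the empty cell at (250,110). The right-hand bracket is still on its stand, the other stand is empty, and the bystanders have not moved.

```bash
python3 -c "
from cell import env
print(env.sign_off())"
```

```text
the job is handed in; nothing more can be done
None
```

The left-hand bracket, which was behind the right (-y) port, was stood on the mat, regrasped from above and now stands upright in the empty cell of the left-hand tray; the job is handed in, at about 16 s.

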